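Find the teapot lid that came out of the kiln loose and hold it lifted

TASK

Two of these three teapots came out of the kiln with their lids stuck fast, one lid is loose: working along the row from the robot's left to its right, tap the knob of each lid with the fingertips, lightly and from the side, to find the loose one. Then take the loose lid by its knob, lift it straight up about 8 cm and finish holding it there, still and level above its own pot, so that the inside can be inspected. Tap all three lids before lifting any, and leave the cups and the brush alone.

Things in the scene. Friction and masses are not known exactly. Their poses are not given: they have to be found in the camera images.
- mouth_left (a point): Centre of the mouth of the left-hand pot of the row (largest y), at rim height, 88 mm above the bench; z up. The mouth is 55 mm across inside, its wall 7 mm. The spout (16 to 25 mm thick) reaches 90 mm out along this frame's +x and the loop handle 94 mm out along -x, both lower than the rim. Neighbouring pots stand 160 to 230 mm apart.
- pot_left: The pot itself, the left-hand pot of the row (largest y): squat round brown clay teapot 116 mm across, 66 mm tall without lid, bedded 14 mm deep in a white foam block 132 x 126 x 32 mm; it stands firm and cannot be shifted. Origin at the centre of its foot, 66 mm below the mouth point.
- knob_left (a point): Centre of the knob on the lid of the left-hand pot of the row (largest y). The knob is round, 21 mm across, upright-sided for 6 mm above and below this point; its top is 10 mm above this point, the lid's domed top meets its foot 11 mm below. z up. Pushed sideways here with 1 N, the loose lid slides about 3 mm any way until its skirt meets the mouth; a stuck lid gives less than 0.5 mm.
- lid_left: The lid of the left-hand pot of the row (largest y): brown clay, 68 mm across, 40 to 85 g; origin at the centre of its flat underside, which rests on the rim, 23.5 mm below the knob point. A skirt 48 mm across drops 17 mm into the mouth. Exactly one of the three lids is loose, any of them: it just lies there and lifts straight off. All look alike; stuck ones are baked to their pots.
- mouth_middle (a point): Centre of the mouth of the middle pot, at rim height, 88 mm above the bench; z up. The mouth is 55 mm across inside, its wall 7 mm. The spout (16 to 25 mm thick) reaches 90 mm out along this frame's +x and the loop handle 94 mm out along -x, both lower than the rim. Neighbouring pots stand 160 to 230 mm apart.
- pot_middle: The pot itself, the middle pot: squat round brown clay teapot 116 mm across, 66 mm tall without lid, bedded 14 mm deep in a white foam block 132 x 126 x 32 mm; it stands firm and cannot be shifted. Origin at the centre of its foot, 66 mm below the mouth point.
- knob_middle (a point): Centre of the knob on the lid of the middle pot. The knob is round, 21 mm across, upright-sided for 6 mm above and below this point; its top is 10 mm above this point, the lid's domed top meets its foot 11 mm below. z up. Pushed sideways here with 1 N, the loose lid slides about 3 mm any way until its skirt meets the mouth; a stuck lid gives less than 0.5 mm.
- lid_middle: The lid of the middle pot: brown clay, 68 mm across, 40 to 85 g; origin at the centre of its flat underside, which rests on the rim, 23.5 mm below the knob point. A skirt 48 mm across drops 17 mm into the mouth. Exactly one of the three lids is loose, any of them: it just lies there and lifts straight off. All look alike; stuck ones are baked to their pots.
- mouth_right (a point): Centre of the mouth of the right-hand pot (smallest y), at rim height, 88 mm above the bench; z up. The mouth is 55 mm across inside, its wall 7 mm. The spout (16 to 25 mm thick) reaches 90 mm out along this frame's +x and the loop handle 94 mm out along -x, both lower than the rim. Neighbouring pots stand 160 to 230 mm apart.
- pot_right: The pot itself, the right-hand pot (smallest y): squat round brown clay teapot 116 mm across, 66 mm tall without lid, bedded 14 mm deep in a white foam block 132 x 126 x 32 mm; it stands firm and cannot be shifted. Origin at the centre of its foot, 66 mm below the mouth point.
- knob_right (a point): Centre of the knob on the lid of the right-hand pot (smallest y). The knob is round, 21 mm across, upright-sided for 6 mm above and below this point; its top is 10 mm above this point, the lid's domed top meets its foot 11 mm below. z up. Pushed sideways here with 1 N, the loose lid slides about 3 mm any way until its skirt meets the mouth; a stuck lid gives less than 0.5 mm.
- lid_right: The lid of the right-hand pot (smallest y): brown clay, 68 mm across, 40 to 85 g; origin at the centre of its flat underside, which rests on the rim, 23.5 mm below the knob point. A skirt 48 mm across drops 17 mm into the mouth. Exactly one of the three lids is loose, any of them: it just lies there and lifts straight off. All look alike; stuck ones are baked to their pots.
- cup_a: Bystander: small grey clay tea cup, 62 mm across, 42 mm tall, beyond the row; origin at the centre of its foot.
- cup_b: Bystander: small brown clay tea cup, 68 mm across, 45 mm tall, beyond the row; origin at the centre of its foot.
- brush: Bystander: dusting brush 200 mm long lying to the right of the row; origin under its middle, long axis along its x.
There are look-alikes about, which are no part of the job. What is shaped like the lid_middle but green is not meant.

How it is judged:
On the way, in this order (a step that is already met when the one before it is completed fails the run):
1. the fingers tap the left lid (more than 0.8 N) (contact force between the fingers and lid_left above 0.8 N and distance between knob_left and mouth_left below 0.04 m and distance between knob_middle and mouth_middle below 0.04 m and distance between knob_right and mouth_right below 0.04 m), for 0.02 s.
2. the fingers tap the middle lid (more than 0.8 N) (contact force between the fingers and lid_middle above 0.8 N and distance between knob_left and mouth_left below 0.04 m and distance between knob_middle and mouth_middle below 0.04 m and distance between knob_right and mouth_right below 0.04 m), for 0.02 s.
3. the fingers tap the right lid (more than 0.8 N) (contact force between the fingers and lid_right above 0.8 N and distance between knob_left and mouth_left below 0.04 m and distance between knob_middle and mouth_middle below 0.04 m and distance between knob_right and mouth_right below 0.04 m), for 0.02 s.
4. the loose lid is held by its knob and lifted 55 to 130 mm above its own pot (((z of knob_left in the frame of mouth_left between 0.0785 and 0.1535 m and horizontal distance between knob_left and mouth_left below 0.03 m and angle between lid_left's own z axis and vertical below 0.26 rad and contact force between the fingers and lid_left above 0.3 N) or (z of knob_middle in the frame of mouth_middle between 0.0785 and 0.1535 m and horizontal distance between knob_middle and mouth_middle below 0.03 m and angle between lid_middle's own z axis and vertical below 0.26 rad and contact force between the fingers and lid_middle above 0.3 N) or (z of knob_right in the frame of mouth_right between 0.0785 and 0.1535 m and horizontal distance between knob_right and mouth_right below 0.03 m and angle between lid_right's own z axis and vertical below 0.26 rad and contact force between the fingers and lid_right above 0.3 N))), for 0.2 s.
At the end, for the whole second after the job is handed in: The loose lid is held in the fingers 55 to 130 mm above where it sat, within 30 mm sideways of its own pot's mouth, within 15 degrees of level, still (under 20 mm/s), touching no pot; the two other lids are seated and untouched (((z of knob_left in the frame of mouth_left between 0.0785 and 0.1535 m and horizontal distance between knob_left and mouth_left below 0.03 m and angle between lid_left's own z axis and vertical below 0.26 rad and contact force between the fingers and lid_left above 0.3 N and linear speed of lid_left below 0.02 m/s and angular speed of lid_left below 0.3 rad/s and contact force between lid_left and pot_left below 0.05 N and distance between knob_middle and mouth_middle below 0.03 m and contact force between the fingers and lid_middle below 0.1 N and contact force between lid_left and pot_middle below 0.05 N and distance between knob_right and mouth_right below 0.03 m and contact force between the fingers and lid_right below 0.1 N and contact force between lid_left and pot_right below 0.05 N) or (z of knob_middle in the frame of mouth_middle between 0.0785 and 0.1535 m and horizontal distance between knob_middle and mouth_middle below 0.03 m and angle between lid_middle's own z axis and vertical below 0.26 rad and contact force between the fingers and lid_middle above 0.3 N and linear speed of lid_middle below 0.02 m/s and angular speed of lid_middle below 0.3 rad/s and distance between knob_left and mouth_left below 0.03 m and contact force between the fingers and lid_left below 0.1 N and contact force between lid_middle and pot_left below 0.05 N and contact force between lid_middle and pot_middle below 0.05 N and distance between knob_right and mouth_right below 0.03 m and contact force between the fingers and lid_right below 0.1 N and contact force between lid_middle and pot_right below 0.05 N) or (z of knob_right in the frame of mouth_right between 0.0785 and 0.1535 m and horizontal distance between knob_right and mouth_right below 0.03 m and angle between lid_right's own z axis and vertical below 0.26 rad and contact force between the fingers and lid_right above 0.3 N and linear speed of lid_right below 0.02 m/s and angular speed of lid_right below 0.3 rad/s and distance between knob_left and mouth_left below 0.03 m and contact force between the fingers and lid_left below 0.1 N and contact force between lid_right and pot_left below 0.05 N and distance between knob_middle and mouth_middle below 0.03 m and contact force between the fingers and lid_middle below 0.1 N and contact force between lid_right and pot_middle below 0.05 N and contact force between lid_right and pot_right below 0.05 N))); the arm keeps its last pose, push and grip.
It fails at once if a cup or the brush is pushed more than 20 mm, or a cup tipped (distance of any of cup_a, cup_b, brush from where it was at the start of the episode above 0.02 m or angle between any of cup_a, cup_b's own z axis and vertical above 0.5 rad).
It fails at once if a lid is knocked off its pot or dropped (horizontal distance between knob_left and mouth_left above 0.08 m or angle between any of lid_left, lid_middle, lid_right's own z axis and vertical above 0.9 rad or horizontal distance between knob_middle and mouth_middle above 0.08 m or horizontal distance between knob_right and mouth_right above 0.08 m).
It fails at once if a lid is rammed down on its pot (over 40 N) (contact force between lid_left and pot_left above 40 N or contact force between lid_middle and pot_middle above 40 N or contact force between lid_right and pot_right above 40 N).
It fails at once if a lid is struck hard from the side (over 40 N, other than by gripping its knob) ((contact force between the fingers and lid_left above 40 N and horizontal distance between the grasp point and knob_left above 0.016 m) or (contact force between the fingers and lid_middle above 40 N and horizontal distance between the grasp point and knob_middle above 0.016 m) or (contact force between the fingers and lid_right above 40 N and horizontal distance between the grasp point and knob_right above 0.016 m)).
It also fails if it takes over 61 s, if anything falls off the work surface, if the arm or the gripper's body presses on something with over 40 N, if the wrist force passes 120 N, or if a joint passes its speed limit or range.

ROBOT

A 7-joint arm with a two-finger parallel gripper is mounted at the origin on the work surface. World frame = base frame: x ahead of the robot, y to its left, z up, the work surface at z = 0. Lengths are in m, angles in rad, forces in N, time in s.
With the tool pointing down it reaches from about 0.425 to 0.925 m from the base axis. Payload 6.8 kg.
Tool frame: the origin (TCP) lies on the centre line of the jaws, within the pads' length; the fingertips stand 17 mm ahead of it and the grasp point (between the pads) lies 2 mm behind it; z points along the fingers, x is the direction in which the jaws open and shut, and the axes are right-handed (so a half turn about z gives the same grasp; the last joint's range is limited). The gripper opens to 85 mm and grips with 20 to 120 N. Pads are 22 mm wide; open, the fingers measure 114 mm over their backs; the gripper's body (76 mm by 85 mm) begins 54 mm behind the grasp point. The pads swing forward as they close: fully open they stand 13 mm farther back than shut.
Start: joints at [-1.304, 0.477, 0.022, 1.555, -0.011, 1.109, -0.083], TCP at [0.247, 0.628, 0.248] pointing down, gripper open.
Joint ranges: [-2.96, 2.96], [-0.34, 2.1], [-1.41, 1.46], [0.24, 2.44], [-1.37, 4.51], [0.17, 1.92], [-2.96, 2.96]. Speed limits (rad/s): [2.39, 2.39, 3.14, 3.14, 3.14, 3.14, 3.14].

INTERFACE

Orientations are given as a rotation vector (axis times angle).
In Python, from bench import r gives the robot as it stands.
- The arm moves only by the tool arm_command, never from a script. Its argument "increments" is a list of rows, each a list of 3 entries, a list of its own where there are three numbers: the shift along the world's x, y, z in m, then the turn, a rotation vector about the world's x, y, z in rad, then the opening in per cent of the stroke, from 0 (shut) to 100 (fully open). A call has 1 to 10 rows; each row is the pose to reach, as a shift and turn from the pose commanded when the call began; what a row does not reach only later rows make up. A row lasts 1/10 s, in which the tool goes at most 50 mm and 8.59 degrees, less where a joint would pass 70% of its speed; a pose out of reach is approached as far as the arm can. A call with a gripper value outside its range is refused whole. The fingers move at their own pace and stop on an object; "newtons" is the grip in N (left out, the last holds). Time passes only in rows, so rows that repeat a pose let the fingers close. It gives the time, the measured TCP pose, the force and the opening at its end, in the units of the state.
- r.get_obs(): the state, without advancing time (a new reading comes with each control period).
- r.grab_frame(name): name is "side" or "top" or "wrist"; returns the picture (384x512x3 uint8, blue, green, red); there is no depth.
- r.camera_model(name): a dict with "camera_matrix" (3x3 intrinsics, pixels), "D" ([k1, k2, p1, p2, k3] as OpenCV has them; the pictures are not rectified), "camera_from_world" (4x4, takes a point from world to camera coordinates). Camera axes: x right, y down, z forward; pixel columns grow to the right and rows downward; lengths in m; the calibration is good to about 2 mm. A picture is of the moment at which its call begins: read the wrist's pose just before it. camera_model takes no time and is no camera call; for the wrist camera it gives the pose at the moment of the call.
- r.hand_in(): hands the job in, once; it reports no verdict.
The state is a dict: "clock": time; "joints": joint angles; "qvel": joint speeds; "tau": joint torques, N m; "tcp_pos": TCP position; "orientation": TCP orientation; "contact_force": force on the tool from outside, world axes, zero at the start; "moment": the same for the moment, N m; "grip_width": finger opening in m.
Only numpy, scipy, OpenCV 4.12 (cv2) and the standard library are available. Lean on these libraries where they do the work, as an engineer would, in place of code of your own. Each camera call takes 0.05 s, during which the arm holds its last target. There are 200 camera calls.

## Working session

There is one attempt and no reset: what is moved stays moved. The work goes in short steps, Python scripts to look and compute and a tool call to move; the robot and the scene stay as the last step left them, time stands still between calls to the robot, and variables do not carry over. Pictures are saved under pics/ and viewed, about 8 in all and at most 12, crops included, and the job is handed in when it is done.

Besides the shell and the picture viewer there is one more tool, called by a JSON object that holds its "op" and its "data", one argument or row to a line. arm_command: Moves the arm, as the interface text tells. Its arguments: {"type":"object","properties":{"increments":{"type":"array","items":{"type":"array"}},"newtons":{"type":"number"}},"required":["increments"]}

```bash
mkdir -p pics
cat > h.py <<'E'
import numpy as np, cv2
from bench import r
def P(m): return np.array(m['camera_matrix'],float),np.array(m['D'],float),np.array(m['camera_from_world'],float)
def ray(m,uv):
    K,D,T=P(m); p=cv2.undistortPoints(np.array([[uv]],float),K,D)[0,0]
    R=T[:3,:3]; return -R.T@T[:3,3], (lambda d:d/np.linalg.norm(d))(R.T@np.array([p[0],p[1],1]))
def tri(obs):
    A=np.zeros((3,3));b=np.zeros(3)
    L=[ray(m,uv) for m,uv in obs]
    for c,d in L:
        M=np.eye(3)-np.outer(d,d);A+=M;b+=M@c
    x=np.linalg.solve(A,b); return x,[np.linalg.norm((np.eye(3)-np.outer(d,d))@(x-c)) for c,d in L]
def atz(m,uv,z):
    c,d=ray(m,uv); return c+d*(z-c[2])/d[2]
def proj(m,X):
    K,D,T=P(m); return cv2.projectPoints(np.array([X],float),cv2.Rodrigues(T[:3,:3])[0],T[:3,3],K,D)[0][0,0]
E
python3 - <<'E'
from h import *
o=r.get_obs(); print({k:np.round(v,3) for k,v in o.items()})
for n in ('side','top'):
    f=r.grab_frame(n); cv2.imwrite(f'pics/{n}0.png',f)
    m=r.camera_model(n); T=P(m)[2]; print(n,-T[:3,:3].T@T[:3,3],T[2,:3])
a=np.hstack([cv2.imread('pics/side0.png'),cv2.imread('pics/top0.png')])
E
```

```text
{'clock': np.float64(0.0), 'joints': array([-1.304,  0.478,  0.022,  1.556, -0.012,  1.109, -0.083]), 'qvel': array([-0.001, -0.   ,  0.   ,  0.001,  0.002,  0.   ,  0.001]), 'tau': array([-1.0000e-03, -5.9645e+01,  1.6080e+00, -2.8119e+01,  1.2000e-02,
        9.0000e-03,  0.0000e+00]), 'tcp_pos': array([0.247, 0.628, 0.247]), 'orientation': array([ 2.595e+00,  1.768e+00, -2.000e-03]), 'contact_force': array([-1.154, -0.047, -0.768]), 'moment': array([-0.004,  0.006,  0.035]), 'grip_width': np.float64(0.085)}
side [ 0.14459753 -0.68868988  0.81567752] [ 0.37436123  0.58382351 -0.72041917]
top [ 0.42274503 -0.08622045  1.09529848] [ 0.10430862 -0.01232721 -0.99446858]
```

```bash
python3 -c "
import cv2
for n in('side','top'): cv2.imwrite(f'pics/{n}0b.png',cv2.resize(cv2.imread(f'pics/{n}0.png'),(800,600),interpolation=cv2.INTER_CUBIC))"
```

```text
(no output)
```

View pics/side0b.png

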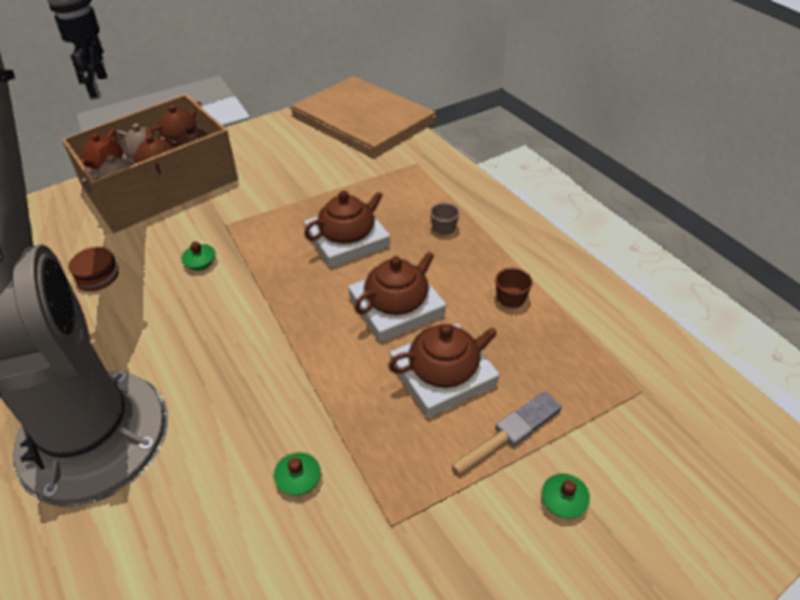

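View pics/top0b.png

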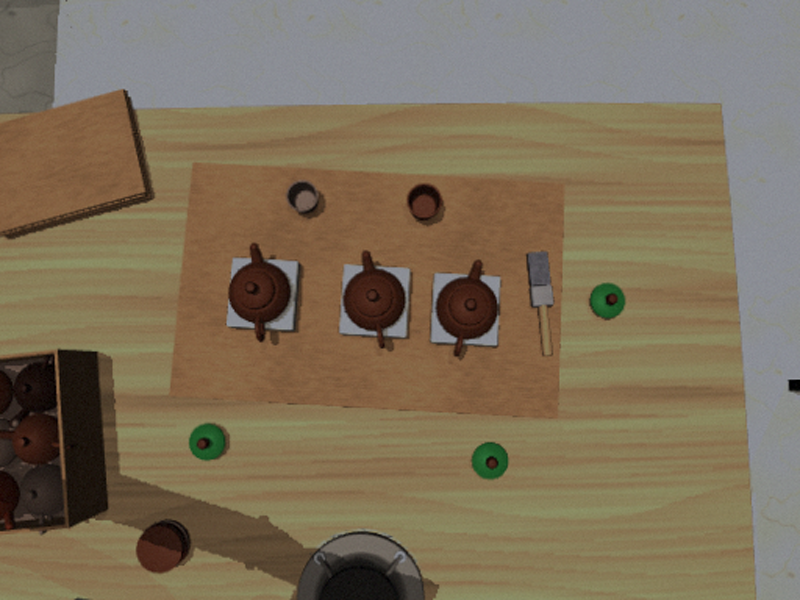

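The top view shows the left, middle and right knobs at (252,288), (373,295) and (471,304). In the side view they are at (343,197), (396,263) and (446,331). 

These could be mistaken for them, in top-view pixels:
- green lids at (208,441), (490,460) and (608,300)
- crate pots around (35,440)
- a brown lid-like disc at (163,545)

I choose the three brown lids on pots in white foam. Next is one close crop to check that and refine the positions.

Run:
```python
from h import *
s=0.64
T=[(252,288),(373,295),(471,304)];S=[(343,197),(396,263),(446,331)]
mt,ms=r.camera_model('top'),r.camera_model('side')
for a,b in zip(T,S):
    x,e=tri([(mt,np.array(a)*s),(ms,np.array(b)*s)]);print(np.round(x,4),np.round(e,4))
rows=[]
for n,L in (('top',T),('side',S)):
    im=cv2.imread(f'pics/{n}0.png'); row=[]
    for u,v in L:
        u,v=int(u*s),int(v*s); print(n,'crop origin',u-22,v-22)
        row.append(cv2.resize(im[v-22:v+22,u-22:u+22],(264,264),interpolation=cv2.INTER_CUBIC))
    rows.append(np.hstack(row))
cv2.imwrite('pics/crop1.png',np.clip(np.vstack(rows).astype(float)*1.6,0,255).astype(np.uint8))
```

```text
[0.5627 0.1778 0.1067] [0.001 0.001]
[ 0.5472 -0.0336  0.107 ] [0.0011 0.0011]
[ 0.5285 -0.2039  0.1083] [0.0009 0.0009]
top crop origin 139 162
top crop origin 216 166
top crop origin 279 172
side crop origin 197 104
side crop origin 231 146
side crop origin 263 189
```

View pics/crop1.png

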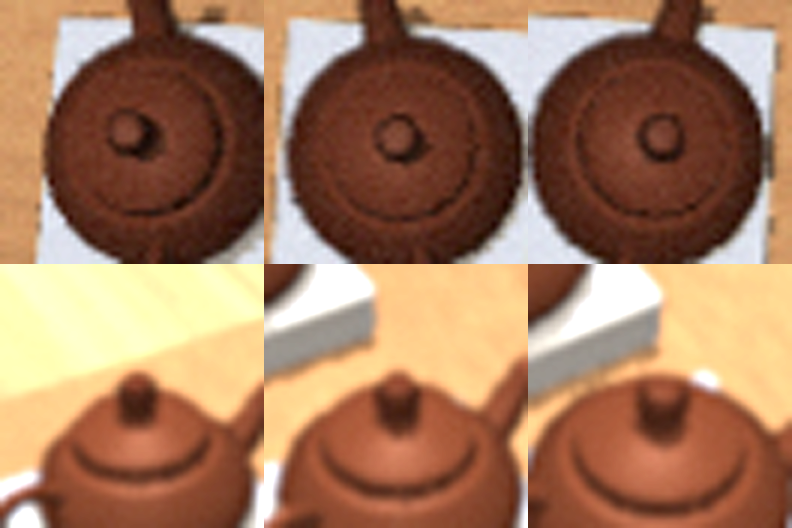

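The crop confirms three brown knobs, each on a seated lid. The knob centres are at crop pixels (132,132), (134,137) and (133,137) in the top view, and (137,134), (134,136) and (135,141) in the side view.

Run:
```python
from h import *
mt,ms,mw=[r.camera_model(n) for n in('top','side','wrist')]
T=[((139,162),(132,132)),((216,166),(134,137)),((279,172),(133,137))]
S=[((197,104),(137,134)),((231,146),(134,136)),((263,189),(135,141))]
f=lambda q:np.array(q[0])+np.array(q[1])/6-0.4
for a,b in zip(T,S):
    x,e=tri([(mt,f(a)),(ms,f(b))]);print(np.round(x,4),np.round(e,4))
o=r.get_obs();Tm=P(mw)[2];c=-Tm[:3,:3].T@Tm[:3,3]
R=cv2.Rodrigues(np.array(o['orientation']))[0]
print('tool x',R[:,0],'cam in tool',R.T@(c-o['tcp_pos']),'cam axis',Tm[2,:3],P(mw)[0][0,0]); print(o['tcp_pos'])
```

```text
[0.5644 0.1804 0.105 ] [0.0004 0.0004]
[ 0.5479 -0.0311  0.1049] [0.0005 0.0005]
[ 0.529  -0.2023  0.1055] [0.0007 0.0007]
tool x [ 0.36614472  0.93055645 -0.00165588] cam in tool [-0.00131059 -0.06966053 -0.12542709] cam axis [ 0.25177781 -0.10081864 -0.96251937] 278.41814545729284
[0.24697821 0.62764634 0.24742432]
```

{"op": "arm_command", "data": {
  "increments": [
    [[0.03,-0.04,0.02],[0,0,0.1],53],
    [[0.06,-0.08,0.02],[0,0,0.2],53],
    [[0.09,-0.12,0.02],[0,0,0.3],53],
    [[0.115,-0.16,0.02],[0,0,0.373],53],
    [[0.14,-0.2,0.02],[0,0,0.373],53],
    [[0.165,-0.24,0.02],[0,0,0.373],53],
    [[0.19,-0.28,0.02],[0,0,0.373],53],
    [[0.215,-0.32,0.02],[0,0,0.373],53],
    [[0.24,-0.36,0.02],[0,0,0.373],53],
    [[0.27,-0.4,0.02],[0,0,0.373],53]
  ],
  "newtons": 20
}}

```text
clock: 1.1
tcp_pos: [0.5172, 0.2265, 0.2682]
orientation: [-2.222, -2.22, 0.001]
contact_force: [0.4, 1.3, -1.1]
grip_width: 0.0449
```

{"op": "arm_command", "data": {
  "increments": [
    [[0.03,-0.03,-0.03],[0,0,0],53],
    [[0.047,-0.046,-0.068],[0,0,0],53],
    [[0.047,-0.046,-0.068],[0,0,0],53],
    [[0.047,-0.046,-0.068],[0,0,0],53]
  ]
}}

```text
clock: 1.5
tcp_pos: [0.5635, 0.1817, 0.1992]
orientation: [-2.224, -2.217, 0.004]
contact_force: [-0.2, 0.3, 0.2]
grip_width: 0.0453
```

```bash
cat > w.py <<'E'
import sys
from h import *
o=r.get_obs(); m=r.camera_model('wrist'); f=r.grab_frame('wrist'); n=sys.argv[1]
cv2.imwrite(f'pics/{n}.png',f); cv2.imwrite(f'pics/{n}b.png',cv2.resize(f,(800,600),interpolation=cv2.INTER_CUBIC))
import pickle; pickle.dump((m,np.array(o['tcp_pos'])),open(f'pics/{n}.pkl','wb'))
print(np.round(o['tcp_pos'],4),np.round(o['contact_force'],2),o['clock'])
E
python3 w.py w1
```

```text
[0.5635 0.1817 0.1992] [-0.21  0.31  0.16] 1.5
```

View pics/w1b.png

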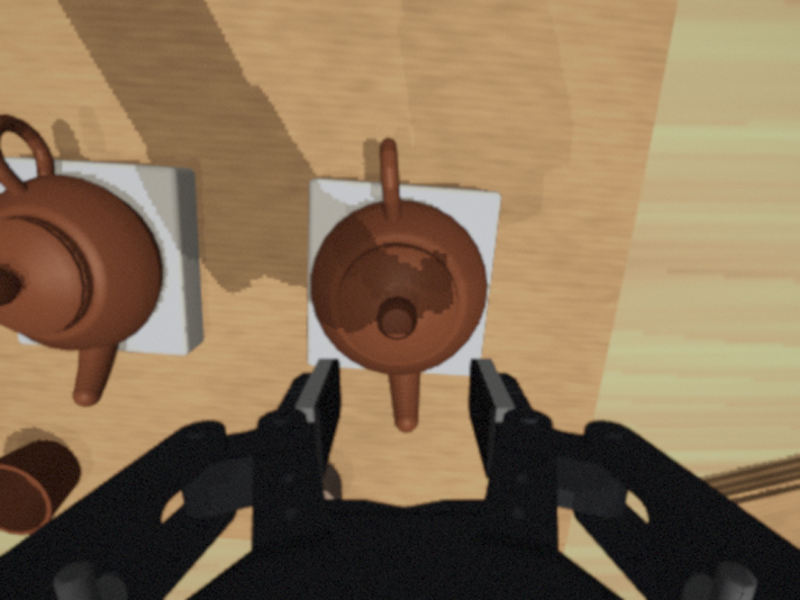

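The wrist view shows the left knob's top face at about (397,320), between the fingertips at (338,362) and (470,362).

Run:
```python
from h import *
import pickle
m,t=pickle.load(open('pics/w1.pkl','rb'))
uv=np.array((397,320))*.64
print('knob top @0.1215',atz(m,uv,.1215), 'mid pot knob at',atz(m,np.array((2,285))*.64,.1215))
mt,ms=r.camera_model('top'),r.camera_model('side')
# knob top face centre: top view crop (128,130), side crop (137,115)
A=(mt,np.array((139,162))+np.array((128,130))/6-.4);B=(ms,np.array((197,104))+np.array((137,116))/6-.4)
for L in ([A,B,(m,uv)],[A,(m,uv)],[B,(m,uv)]): 
    x,e=tri(L);print(np.round(x,4),np.round(e,4))
print('tip mid px', proj(m,t+[0,0,-.017])/.64, proj(m,t+[0,0,-.010])/.64)
```

```text
knob top @0.1215 [0.55949025 0.177205   0.1215    ] mid pot knob at [ 0.54107981 -0.01729696  0.1215    ]
[0.5627 0.1777 0.1178] [0.0012 0.0016 0.002 ]
[0.5617 0.1779 0.1186] [0.0015 0.0015]
[0.5623 0.1768 0.1181] [0.0017 0.0017]
tip mid px [406.84024885 382.6787892 ] [406.95035524 391.75622338]
```

{"op": "arm_command", "data": {
  "increments": [
    [[-0.0025,-0.004,-0.03],[0,0,0],53],
    [[-0.0025,-0.004,-0.06],[0,0,0],53],
    [[-0.0025,-0.004,-0.075],[0,0,0],53],
    [[-0.0025,-0.004,-0.08],[0,0,0],53],
    [[-0.0025,-0.004,-0.08],[0,0,0],53],
    [[-0.0025,-0.004,-0.08],[0,0,0],53]
  ]
}}

```text
clock: 2.15
tcp_pos: [0.5625, 0.1789, 0.1218]
orientation: [2.222, 2.219, 0.004]
contact_force: [-0.7, 0.9, 0.2]
grip_width: 0.0455
```

```bash
python3 w.py w2
```

```text
[0.5625 0.1789 0.1218] [-0.71  0.88  0.16] 2.15
```

View pics/w2b.png

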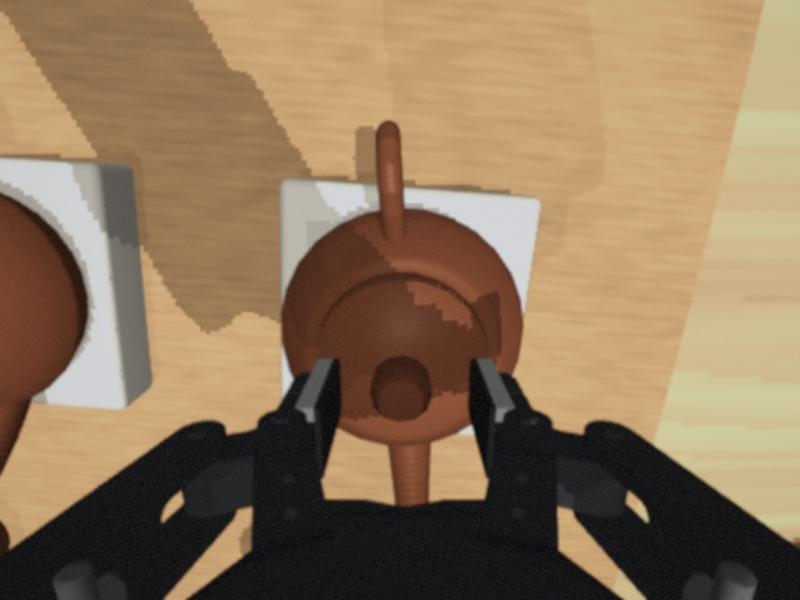

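Seen from the tap pose, the left knob sits centred between the pads: it spans columns 372–431 and the pad edges are at 340 and 470. Next I push along +y in small steps until it touches, averaging the force.

{"op": "arm_command", "data": {
  "increments": [
    [[0,0.004,-0.002],[0,0,0],53],
    [[0,0.007,-0.002],[0,0,0],53],
    [[0,0.009,-0.002],[0,0,0],53],
    [[0,0.009,-0.002],[0,0,0],53]
  ]
}}

```text
clock: 2.6
tcp_pos: [0.5616, 0.1878, 0.1184]
orientation: [-2.222, -2.22, -0.0]
contact_force: [-0.4, -0.1, -0.5]
grip_width: 0.0458
```

```bash
cat > f.py <<'E'
from h import *
F=[];X=[]
for i in range(6):
    o=r.get_obs();F.append(o['contact_force']);X.append(o['tcp_pos']);im=r.grab_frame('wrist')
F=np.array(F);X=np.array(X)
print('F',F.mean(0).round(2),F.std(0).round(2),'X',X.mean(0).round(4),X.std(0).round(4),o['clock'])
# knob column extent on the row through its top
cv2.imwrite('pics/last.png',im)
E
python3 f.py
```

```text
F [-0.22 -0.05  0.23] [0.59 0.4  0.61] X [0.5616 0.1873 0.1183] [0.     0.0003 0.    ] 2.85
```

{"op": "arm_command", "data": {
  "increments": [
    [[0,0.001,0],[0,0,0],53],
    [[0,0.002,0],[0,0,0],53],
    [[0,0.002,0],[0,0,0],53]
  ]
}}

```text
clock: 3.2
tcp_pos: [0.5616, 0.1894, 0.1183]
orientation: [-2.223, -2.22, -0.0]
contact_force: [-0.5, -0.5, -0.2]
grip_width: 0.0452
```

```bash
python3 f.py
```

```text
F [ 0.04 -0.28 -0.21] [0.47 0.33 0.13] X [0.5616 0.1892 0.1183] [0.     0.0001 0.    ] 3.45
```

{"op": "arm_command", "data": {
  "increments": [
    [[0,0.001,0],[0,0,0],53],
    [[0,0.001,0],[0,0,0],53]
  ]
}}

```text
clock: 3.7
tcp_pos: [0.5616, 0.1901, 0.1183]
orientation: [2.223, 2.219, -0.0]
contact_force: [0.7, -0.2, 0.1]
grip_width: 0.0452
```

```bash
python3 f.py
```

```text
F [ 0.01 -0.37  0.23] [0.36 0.39 0.5 ] X [0.5616 0.1901 0.1183] [0. 0. 0.] 3.95
```

{"op": "arm_command", "data": {
  "increments": [
    [[0,0.001,0],[0,0,0],53],
    [[0,0.001,0],[0,0,0],53]
  ]
}}

```text
clock: 4.2
tcp_pos: [0.5617, 0.1903, 0.1183]
orientation: [2.224, 2.218, -0.001]
contact_force: [-0.7, -3.1, 1.6]
grip_width: 0.045
```

```bash
python3 f.py
```

```text
F [-0.9  -3.39  1.9 ] [0.45 0.66 0.41] X [0.5616 0.1904 0.1183] [0. 0. 0.] 4.45
```

{"op": "arm_command", "data": {
  "increments": [
    [[0,-0.008,0.002],[0,0,0],53],
    [[0,-0.013,0.002],[0,0,0],53],
    [[0,-0.013,0.002],[0,0,0],53],
    [[0,-0.013,0.002],[0,0,0],53]
  ]
}}

```text
clock: 4.9
tcp_pos: [0.5616, 0.1785, 0.1203]
orientation: [-2.223, -2.219, -0.001]
contact_force: [0.2, -0.1, -0.9]
grip_width: 0.0452
```

```bash
python3 w.py w3
cat > cmp.py <<'E'
import cv2,numpy as np,sys
a,b=[cv2.imread(f'pics/{n}.png') for n in sys.argv[1:3]]
def match(box):
    x0,y0,x1,y1=box; t=a[y0:y1,x0:x1]; q=12
    s=cv2.matchTemplate(b[y0-q:y1+q,x0-q:x1+q],t,cv2.TM_CCOEFF_NORMED); _,v,_,(i,j)=cv2.minMaxLoc(s)
    f=lambda p,c,n:0.5*(p-n)/(p-2*c+n) if p-2*c+n else 0
    di=f(s[j,i-1],s[j,i],s[j,i+1]) if 0<i<s.shape[1]-1 else 0
    dj=f(s[j-1,i],s[j,i],s[j+1,i]) if 0<j<s.shape[0]-1 else 0
    return round(i+di-q,2),round(j+dj-q,2),round(float(v),3)
for k in sys.argv[3:]: print(k,match(list(map(int,k.split(',')))))
E
# knob box and handle/foam boxes, native pixels
python3 cmp.py w2 w3 234,224,280,272 234,74,266,150 175,112,200,160 320,122,350,170
```

```text
[0.5616 0.1785 0.1203] [ 0.2  -0.05 -0.86] 4.9
234,224,280,272 (np.float32(1.27), np.float32(2.85), 0.978)
234,74,266,150 (np.float32(0.63), np.float32(1.64), 0.989)
175,112,200,160 (np.float32(0.26), np.float32(1.65), 0.993)
320,122,350,170 (np.float32(1.07), np.float32(1.62), 0.995)
```

The force rose to 3.4 N within 0.3 mm of TCP travel. Against the pot, the knob shifted less than 0.4 mm in the image, where 3 mm would be about 5.5 px. So the left lid is stuck, and I move on to the middle one.

{"op": "arm_command", "data": {
  "increments": [
    [[0,0,0.04],[0,0,0],53],
    [[0,-0.02,0.06],[0,0,0],53],
    [[-0.004,-0.065,0.06],[0,0,0],53],
    [[-0.008,-0.11,0.06],[0,0,0],53],
    [[-0.012,-0.155,0.06],[0,0,0],53],
    [[-0.0165,-0.195,0.06],[0,0,0],53],
    [[-0.0165,-0.212,0.06],[0,0,0],53],
    [[-0.0165,-0.212,0.06],[0,0,0],53],
    [[-0.0165,-0.212,0.06],[0,0,0],53]
  ]
}}

```text
clock: 5.85
tcp_pos: [0.5453, -0.0329, 0.1803]
orientation: [-2.223, -2.219, -0.001]
contact_force: [-0.6, 0.4, -0.7]
grip_width: 0.0452
```

```bash
python3 w.py w4
```

```text
[ 0.5453 -0.0329  0.1803] [-0.63  0.39 -0.66] 5.85
```

View pics/w4b.png

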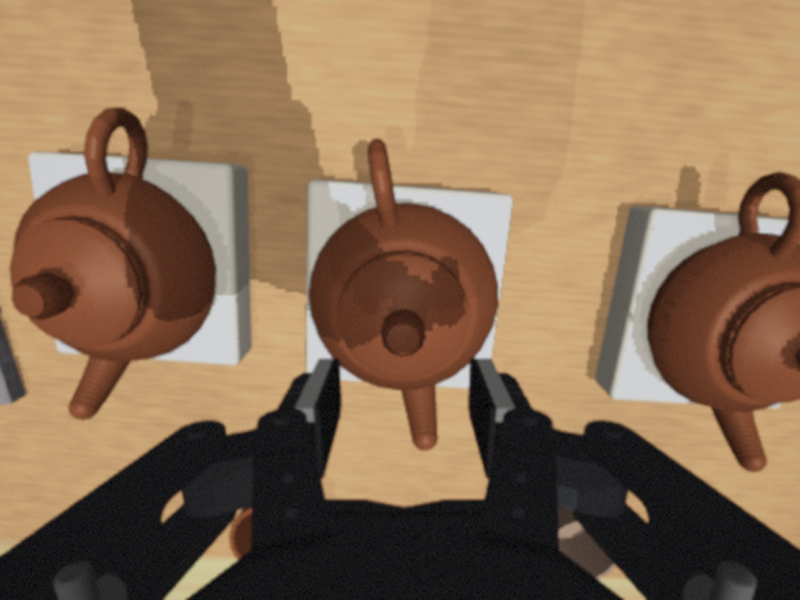

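The middle knob is centred between the pads: top face at (404,333), pads at 340 and 470. I descend and take the reference picture.

{"op": "arm_command", "data": {
  "increments": [
    [[0,0,-0.03],[0,0,0],53],
    [[0,0,-0.055],[0,0,0],53],
    [[0,0,-0.061],[0,0,0],53],
    [[0,0,-0.061],[0,0,0],53],
    [[0,0,-0.061],[0,0,0],53],
    [[0,0,-0.061],[0,0,0],53]
  ]
}}

```text
clock: 6.5
tcp_pos: [0.5461, -0.0335, 0.1205]
orientation: [2.222, 2.219, 0.003]
contact_force: [0.4, 0.3, 0.1]
grip_width: 0.0452
```

```bash
python3 w.py w5
```

```text
[ 0.5461 -0.0335  0.1205] [0.42 0.32 0.1 ] 6.5
```

{"op": "arm_command", "data": {
  "increments": [
    [[0,0.005,0],[0,0,0],53],
    [[0,0.009,0],[0,0,0],53],
    [[0,0.01,0],[0,0,0],53],
    [[0,0.011,0],[0,0,0],53],
    [[0,0.011,0],[0,0,0],53]
  ]
}}

```text
clock: 7.05
tcp_pos: [0.5451, -0.0227, 0.1193]
orientation: [-2.223, -2.22, -0.0]
contact_force: [-0.4, 0.3, 0.6]
grip_width: 0.0454
```

```bash
python3 f.py
```

```text
F [-0.14  0.13  0.01] [0.41 0.49 0.39] X [ 0.5451 -0.0229  0.1193] [0.     0.0001 0.    ] 7.3
```

{"op": "arm_command", "data": {
  "increments": [
    [[0,0.001,0],[0,0,0],53],
    [[0,0.001,0],[0,0,0],53]
  ]
}}

```text
clock: 7.55
tcp_pos: [0.5451, -0.0217, 0.1193]
orientation: [-2.223, -2.219, -0.0]
contact_force: [0.1, -0.8, 1.0]
grip_width: 0.0455
```

```bash
python3 f.py
```

```text
F [-0.01  0.02  0.27] [0.36 0.45 0.45] X [ 0.5451 -0.0218  0.1193] [0.     0.0001 0.    ] 7.8
```

{"op": "arm_command", "data": {
  "increments": [
    [[0,0.001,0],[0,0,0],53],
    [[0,0.001,0],[0,0,0],53]
  ]
}}

```text
clock: 8.05
tcp_pos: [0.5451, -0.0208, 0.1193]
orientation: [2.223, 2.22, -0.0]
contact_force: [0.5, -0.7, 0.6]
grip_width: 0.0449
```

```bash
python3 f.py
```

```text
F [0.24 0.36 0.22] [0.73 0.65 0.46] X [ 0.5451 -0.0208  0.1193] [0. 0. 0.] 8.3
```

{"op": "arm_command", "data": {
  "increments": [
    [[0,0.001,0],[0,0,0],53],
    [[0,0.001,0],[0,0,0],53]
  ]
}}

```text
clock: 8.55
tcp_pos: [0.5451, -0.0198, 0.1193]
orientation: [-2.223, -2.219, 0.0]
contact_force: [0.0, -0.2, -0.8]
grip_width: 0.0452
```

```bash
python3 f.py
```

```text
F [-0.04  0.05  0.02] [0.44 0.42 0.53] X [ 0.5451 -0.0198  0.1193] [0. 0. 0.] 8.8
```

{"op": "arm_command", "data": {
  "increments": [
    [[0,0.001,0],[0,0,0],53],
    [[0,0.001,0],[0,0,0],53]
  ]
}}

```text
clock: 9.05
tcp_pos: [0.5451, -0.0188, 0.1193]
orientation: [-2.223, -2.219, -0.0]
contact_force: [0.5, 0.1, 0.4]
grip_width: 0.0451
```

```bash
python3 f.py; python3 cmp.py w5 last 226,218,276,270 226,74,266,140
```

```text
F [ 0.11 -0.02 -0.04] [0.21 0.3  0.52] X [ 0.5451 -0.0188  0.1193] [0. 0. 0.] 9.3
226,218,276,270 (np.float32(-7.81), np.float32(-7.26), 0.196)
226,74,266,140 (-12, np.float32(2.68), 0.472)
```

{"op": "arm_command", "data": {
  "increments": [
    [[0,0.001,0],[0,0,0],53],
    [[0,0.001,0],[0,0,0],53]
  ]
}}

```text
clock: 9.55
tcp_pos: [0.5452, -0.0183, 0.1194]
orientation: [2.223, 2.219, -0.0]
contact_force: [0.0, -1.2, -0.0]
grip_width: 0.0449
```

```bash
python3 f.py;  cp pics/last.png pics/tapm.png; python3 -c "
import cv2,numpy as np
a=[cv2.resize(cv2.imread(f'pics/{n}.png')[60:300,150:360],(400,457),interpolation=cv2.INTER_CUBIC) for n in('w5','tapm')]
cv2.imwrite('pics/tapm2.png',np.hstack(a))"
```

```text
F [ 0.13 -2.38  0.66] [0.22 0.79 0.35] X [ 0.5452 -0.0182  0.1194] [0. 0. 0.] 9.8
```

View pics/tapm2.png

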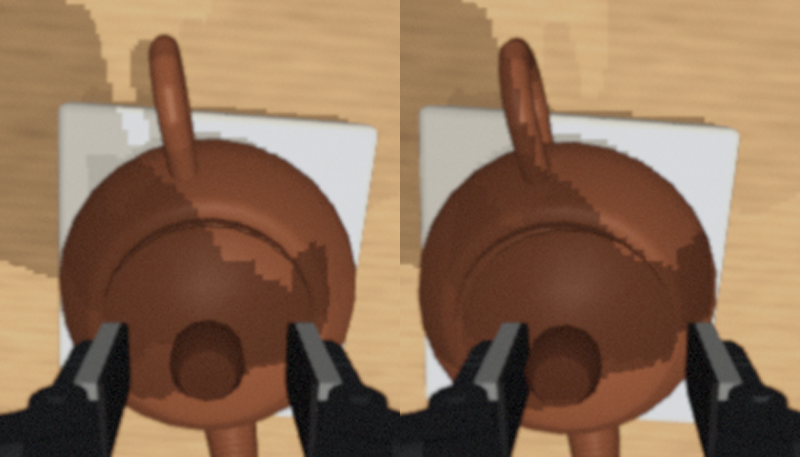

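The picture shows the pad touching the knob at column 527. I retract and compare at the reference pose.

{"op": "arm_command", "data": {
  "increments": [
    [[0,-0.01,0],[0,0,0],53],
    [[0,-0.016,0],[0,0,0],53],
    [[0,-0.016,0],[0,0,0],53],
    [[0,-0.016,0],[0,0,0],53],
    [[0,-0.016,0],[0,0,0],53]
  ]
}}

```text
clock: 10.35
tcp_pos: [0.5451, -0.0335, 0.1193]
orientation: [-2.223, -2.22, -0.0]
contact_force: [-0.3, 0.4, 0.3]
grip_width: 0.0452
```

```bash
python3 w.py w6;python3 cmp.py w5 w6 236,226,282,272 226,74,260,150 178,112,200,155 335,122,360,170
```

```text
[ 0.5451 -0.0335  0.1193] [-0.32  0.38  0.26] 10.35
236,226,282,272 (np.float32(5.67), np.float32(2.95), 0.962)
226,74,260,150 (np.float32(-0.06), np.float32(1.82), 0.997)
178,112,200,155 (np.float32(-0.47), np.float32(1.86), 0.99)
335,122,360,170 (np.float32(0.26), np.float32(1.89), 0.995)
```

The middle knob moved 5.7 px (about 3 mm) while its pot stayed put, so the middle lid is the loose one. I still have to tap the right one.

{"op": "arm_command", "data": {
  "increments": [
    [[0,0,0.04],[0,0,0],53],
    [[0,-0.02,0.06],[0,0,0],53],
    [[-0.008,-0.065,0.06],[0,0,0],53],
    [[-0.014,-0.11,0.06],[0,0,0],53],
    [[-0.019,-0.15,0.06],[0,0,0],53],
    [[-0.019,-0.171,0.06],[0,0,0],53],
    [[-0.019,-0.171,0.06],[0,0,0],53],
    [[-0.019,-0.171,0.06],[0,0,0],53]
  ]
}}

```text
clock: 11.2
tcp_pos: [0.5262, -0.2043, 0.1792]
orientation: [-2.223, -2.219, -0.001]
contact_force: [1.0, 0.4, -0.1]
grip_width: 0.0452
```

```bash
python3 w.py w7
```

```text
[ 0.5262 -0.2043  0.1792] [ 1.02  0.37 -0.05] 11.2
```

View pics/w7b.png

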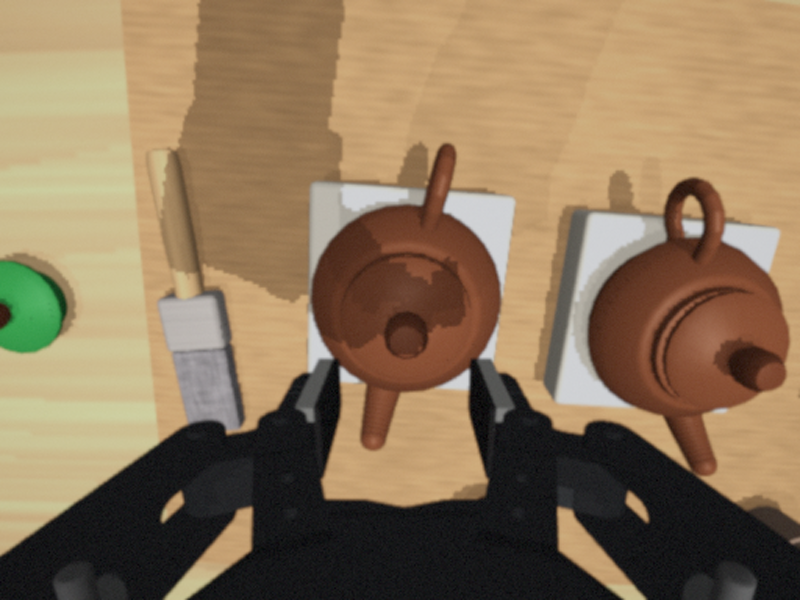

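The right knob is centred, with its top face at (406,335), and the brush is clear. I descend and tap in +y as before.

{"op": "arm_command", "data": {
  "increments": [
    [[0,0,-0.03],[0,0,0],53],
    [[0,0,-0.055],[0,0,0],53],
    [[0,0,-0.06],[0,0,0],53],
    [[0,0,-0.06],[0,0,0],53],
    [[0,0,-0.06],[0,0,0],53],
    [[0,0,-0.06],[0,0,0],53],
    [[0,0,-0.06],[0,0,0],53],
    [[0,0,-0.06],[0,0,0],53]
  ]
}}

```text
clock: 12.05
tcp_pos: [0.5265, -0.205, 0.12]
orientation: [2.223, 2.219, 0.001]
contact_force: [0.3, 0.0, 0.7]
grip_width: 0.0454
```

```bash
python3 w.py w8
```

```text
[ 0.5265 -0.205   0.12  ] [0.33 0.03 0.71] 12.05
```

{"op": "arm_command", "data": {
  "increments": [
    [[0,0.005,0],[0,0,0],53],
    [[0,0.009,0],[0,0,0],53],
    [[0,0.01,0],[0,0,0],53],
    [[0,0.011,0],[0,0,0],53],
    [[0,0.011,0],[0,0,0],53]
  ]
}}

```text
clock: 12.6
tcp_pos: [0.5262, -0.1936, 0.1193]
orientation: [-2.223, -2.22, -0.0]
contact_force: [0.1, 0.3, 0.0]
grip_width: 0.0455
```

```bash
python3 f.py
```

```text
F [ 0.36 -0.04  0.09] [0.45 0.34 0.2 ] X [ 0.5261 -0.1939  0.1193] [0.     0.0001 0.    ] 12.85
```

{"op": "arm_command", "data": {
  "increments": [
    [[0,0.001,0],[0,0,0],53],
    [[0,0.001,0],[0,0,0],53]
  ]
}}

```text
clock: 13.1
tcp_pos: [0.5261, -0.1927, 0.1193]
orientation: [-2.223, -2.219, -0.0]
contact_force: [0.1, -0.2, 1.2]
grip_width: 0.0456
```

```bash
python3 f.py
```

```text
F [ 0.06 -0.48  0.44] [0.51 0.29 0.49] X [ 0.5261 -0.1928  0.1193] [0.     0.0001 0.    ] 13.35
```

{"op": "arm_command", "data": {
  "increments": [
    [[0,0.001,0],[0,0,0],53],
    [[0,0.001,0],[0,0,0],53]
  ]
}}

```text
clock: 13.6
tcp_pos: [0.5261, -0.1917, 0.1193]
orientation: [-2.223, -2.22, -0.0]
contact_force: [-0.2, -0.2, 0.3]
grip_width: 0.0451
```

```bash
python3 f.py
```

```text
F [ 0.14  0.13 -0.  ] [0.22 0.45 0.23] X [ 0.5261 -0.1918  0.1193] [0.     0.0001 0.    ] 13.85
```

{"op": "arm_command", "data": {
  "increments": [
    [[0,0.001,0],[0,0,0],53],
    [[0,0.001,0],[0,0,0],53]
  ]
}}

```text
clock: 14.1
tcp_pos: [0.5261, -0.1911, 0.1194]
orientation: [2.223, 2.219, -0.0]
contact_force: [-0.2, -1.0, 0.2]
grip_width: 0.0451
```

```bash
python3 f.py
```

```text
F [-0.17 -1.25  0.57] [0.28 0.22 0.18] X [ 0.5261 -0.1911  0.1194] [0. 0. 0.] 14.35
```

The force is about 1.25 N. Another half millimetre gives some margin.

{"op": "arm_command", "data": {
  "increments": [
    [[0,0.0007,0],[0,0,0],53],
    [[0,0.0007,0],[0,0,0],53]
  ]
}}

```text
clock: 14.6
tcp_pos: [0.5261, -0.1908, 0.1195]
orientation: [2.223, 2.218, -0.0]
contact_force: [-0.3, -4.0, 1.3]
grip_width: 0.0455
```

```bash
python3 f.py
```

```text
F [-0.5  -4.46  1.81] [0.36 0.6  0.57] X [ 0.5261 -0.1908  0.1195] [0. 0. 0.] 14.85
```

{"op": "arm_command", "data": {
  "increments": [
    [[0,-0.01,0],[0,0,0],53],
    [[0,-0.0147,0],[0,0,0],53],
    [[0,-0.0147,0],[0,0,0],53],
    [[0,-0.0147,0],[0,0,0],53],
    [[0,-0.0147,0],[0,0,0],53]
  ]
}}

```text
clock: 15.4
tcp_pos: [0.5261, -0.2043, 0.1191]
orientation: [-2.222, -2.219, -0.0]
contact_force: [-0.2, 0.2, 0.7]
grip_width: 0.0452
```

```bash
python3 w.py w9;python3 cmp.py w8 w9 236,226,282,272 268,84,304,140 178,112,200,155 335,122,360,170
```

```text
[ 0.5261 -0.2043  0.1191] [-0.23  0.2   0.66] 15.4
236,226,282,272 (np.float32(-0.81), np.float32(1.7), 0.969)
268,84,304,140 (np.float32(-1.03), np.float32(0.79), 0.997)
178,112,200,155 (np.float32(-1.31), np.float32(0.72), 0.996)
335,122,360,170 (np.float32(-0.75), np.float32(0.91), 0.996)
```

The right knob moved only 0.2 px against its pot, so it is stuck. I go back to the middle one, after checking the knob's x against the TCP from the picture already taken.

Run:
```python
from h import *
import pickle
m,t=pickle.load(open('pics/w5.pkl','rb'));print('ref',atz(m,(258.7,255.3),.1215),t)
m,t=pickle.load(open('pics/w4.pkl','rb'));print('hover',atz(m,np.array((404,333))*.64,.1215),t)
```

```text
ref [ 0.54294627 -0.03442781  0.1215    ] [ 0.54606417 -0.0335088   0.12051896]
hover [ 0.54146753 -0.0338743   0.1215    ] [ 0.54531768 -0.03294242  0.18032002]
```

{"op": "arm_command", "data": {
  "increments": [
    [[0,0,0.04],[0,0,0],53],
    [[0,0.02,0.06],[0,0,0],53],
    [[0.008,0.065,0.06],[0,0,0],53],
    [[0.014,0.11,0.06],[0,0,0],53],
    [[0.019,0.15,0.06],[0,0,0],53],
    [[0.019,0.174,0.06],[0,0,0],53],
    [[0.019,0.174,0.06],[0,0,0],53],
    [[0.019,0.174,0.06],[0,0,0],53]
  ]
}}

```text
clock: 16.25
tcp_pos: [0.545, -0.0305, 0.1793]
orientation: [-2.222, -2.221, 0.0]
contact_force: [0.2, -0.2, -0.2]
grip_width: 0.0452
```

{"op": "arm_command", "data": {
  "increments": [
    [[-0.001,0,-0.03],[0,0,0],53],
    [[-0.001,0,-0.055],[0,0,0],53],
    [[-0.001,0,-0.06],[0,0,0],53],
    [[-0.001,0,-0.06],[0,0,0],53],
    [[-0.001,0,-0.06],[0,0,0],53],
    [[-0.001,0,-0.06],[0,0,0],53]
  ]
}}

```text
clock: 16.85
tcp_pos: [0.545, -0.0313, 0.1206]
orientation: [2.223, 2.218, 0.003]
contact_force: [0.1, -0.2, -0.1]
grip_width: 0.0455
```

{"op": "arm_command", "data": {
  "increments": [
    [[0,0,0],[0,0,0],40],
    [[0,0,0],[0,0,0],32],
    [[0,0,0],[0,0,0],28],
    [[0,0,0],[0,0,0],20],
    [[0,0,0],[0,0,0],10],
    [[0,0,0],[0,0,0],10],
    [[0,0,0],[0,0,0],10],
    [[0,0,0],[0,0,0],10]
  ],
  "newtons": 25
}}

```text
clock: 17.65
tcp_pos: [0.5443, -0.0307, 0.1197]
orientation: [2.223, 2.219, 0.001]
contact_force: [-2.7, 0.7, 5.5]
grip_width: 0.0198
```

```bash
python3 f.py
```

```text
F [-1.72  0.06  5.42] [0.52 0.34 0.42] X [ 0.5443 -0.0308  0.1197] [0. 0. 0.] 17.9
```

The fingers are on the knob at 20 mm. Fz is +5.4 N, so the tips are brushing the dome. I lift gently straight up.

{"op": "arm_command", "data": {
  "increments": [
    [[0,0,0.002],[0,0,0],10],
    [[0,0,0.004],[0,0,0],10],
    [[0,0,0.007],[0,0,0],10],
    [[0,0,0.01],[0,0,0],10],
    [[0,0,0.015],[0,0,0],10],
    [[0,0,0.02],[0,0,0],10],
    [[0,0,0.02],[0,0,0],10]
  ]
}}

```text
clock: 18.65
tcp_pos: [0.5447, -0.0309, 0.1402]
orientation: [2.223, 2.219, 0.002]
contact_force: [0.2, 0.5, 0.4]
grip_width: 0.0198
```

```bash
python3 f.py
```

```text
F [-0.46  0.13 -0.59] [0.42 0.5  0.52] X [ 0.5442 -0.0308  0.1395] [0.0003 0.     0.0004] 18.9
```

The width still reads 20 mm and Fz about −0.6 N, which fits the lid's weight. I continue to 80 mm and look.

{"op": "arm_command", "data": {
  "increments": [
    [[0,0,0.01],[0,0,0],10],
    [[0,0,0.02],[0,0,0],10],
    [[0,0,0.03],[0,0,0],10],
    [[0,0,0.04],[0,0,0],10],
    [[0,0,0.05],[0,0,0],10],
    [[0,0,0.057],[0,0,0],10],
    [[0,0,0.06],[0,0,0],10],
    [[0,0,0.06],[0,0,0],10],
    [[0,0,0.06],[0,0,0],10],
    [[0,0,0.06],[0,0,0],10]
  ]
}}

```text
clock: 19.95
tcp_pos: [0.5438, -0.0308, 0.1988]
orientation: [-2.223, -2.219, 0.001]
contact_force: [0.8, 0.2, -1.2]
grip_width: 0.0193
```

```bash
python3 f.py
python3 - <<'E'
from h import *
s=r.grab_frame('side')[70:270,150:350]; w=cv2.imread('pics/last.png')
cv2.imwrite('pics/fin.png',np.hstack([cv2.resize(s,(400,400),interpolation=cv2.INTER_CUBIC),cv2.resize(w[60:384,94:418],(400,400))]))
E
```

```text
F [ 0.62 -0.06 -0.55] [0.48 0.41 0.56] X [ 0.5439 -0.0308  0.1989] [0.0001 0.     0.0001] 20.2
```

View pics/fin.png

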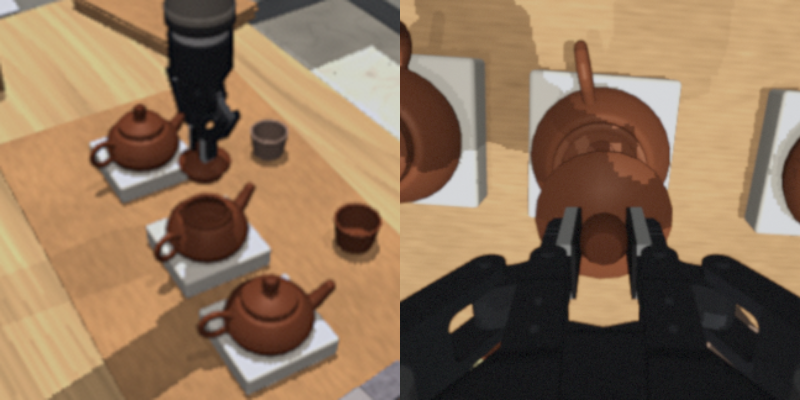

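The side view shows the middle pot open at (205,215), with its lid held level above it at (205,162). The wrist view shows the knob between the pads at (605,240). One last check: hold for a moment and look for slip.

{"op": "arm_command", "data": {
  "increments": [
    [[0,0,0],[0,0,0],10],
    [[0,0,0],[0,0,0],10],
    [[0,0,0],[0,0,0],10],
    [[0,0,0],[0,0,0],10],
    [[0,0,0],[0,0,0],10],
    [[0,0,0],[0,0,0],10],
    [[0,0,0],[0,0,0],10],
    [[0,0,0],[0,0,0],10],
    [[0,0,0],[0,0,0],10],
    [[0,0,0],[0,0,0],10]
  ]
}}

```text
clock: 21.3
tcp_pos: [0.5441, -0.0308, 0.1993]
orientation: [2.223, 2.219, 0.0]
contact_force: [-0.1, -0.3, -0.2]
grip_width: 0.02
```

```bash
cp pics/last.png pics/p1.png; python3 f.py; python3 cmp.py p1 last 240,190,275,275 210,190,305,225; python3 -c "
from bench import r;o=r.get_obs();print(o['grip_width'],o['qvel'].round(4) if hasattr(o['qvel'],'round') else o['qvel'])"
```

```text
F [ 0.1   0.21 -0.81] [0.26 0.41 0.42] X [ 0.5441 -0.0308  0.1993] [0. 0. 0.] 21.55
240,190,275,275 (np.float32(0.04), np.float32(-0.03), 0.985)
210,190,305,225 (np.float32(-0.0), np.float32(-0.15), 0.975)
0.019352505823345065 [-0.0002 -0.0004 -0.0001  0.0005 -0.0002 -0.0012  0.0021]
```

The lid hasn't slipped and the arm is still, so I hand in.

```bash
python3 -c "
from bench import r;print(r.hand_in())"
```

```text
the job is handed in; nothing more can be done
None
```

The middle lid is the loose one. It was held by its knob about 80 mm above its own pot when I handed in, at about 21.6 s of the 61 s allowed.

| Lid | Peak tap force | Knob movement against its pot | Result |
|---|---|---|---|
| Left | about 3.4 N | under 0.4 mm | stuck |
| Middle | about 2.4 N | about 3 mm (5.7 px) | loose |
| Right | about 4.5 N | about 0.1 mm (0.2 px) | stuck |

I tapped them left to right, all before lifting any.

**Last checks:** the side view showed the middle pot open with its lid level above it, and the other lids seated. Over about a second of holding, the knob shifted at most 0.15 px in the wrist view. The force on the tool was about −0.8 N, in line with the lid's weight, and the joints were at rest.

**Disagreements:**
- **Grip width:** it read 19.3–20.0 mm against the stated 21 mm knob. That is partly sensor noise.
- **Closing the grip:** Fz rose briefly to about 5 N as the fingertips brushed the lid's dome, and this went away on lifting.
- **Camera positions:** the fixed cameras and the wrist camera differed by 2–4 mm on knob position; the contact positions from the taps settled y.

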